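Push the ring rack past the drop gate of the cooling track

ROBOT

A 6-joint arm with a two-finger parallel gripper is mounted at the origin on a cart in front of the work surface, level with it; the furniture and walls round the work are solid. World frame = base frame: x ahead of the robot, y to its left, z up, the work surface at z = 0. Lengths are in mm, angles in rad, forces in N, time in s.
With the tool pointing down it reaches from about 350 to 775 mm from the base axis. Payload 7.3 kg.
Tool frame: the origin (TCP) lies at the very end of the fingers, on their centre line; the grasp point (between the pads) lies 19 mm behind it; z points along the fingers, x is the direction in which the jaws open and shut, and the axes are right-handed (so a half turn about z gives the same grasp; the last joint's range is limited). The gripper opens to 92 mm and grips with 3 to 60 N. Pads are 19 mm wide; open, the fingers measure 130 mm over their backs; the gripper's body (75 mm by 190 mm) begins 47 mm behind the grasp point.
Start: joints at [-1.422, 0.342, 1.524, -0, 1.275, -0.146], TCP at [152.56, -502.365, 226.741] pointing down, gripper open.
Joint ranges: [-2.53, 2.53], [-0.77, 2.02], [0.04, 2.7], [-1, 4.14], [0.28, 2.66], [-3.11, 3.11]. Speed limits (rad/s): [2.57, 2.57, 3.14, 3.14, 3.14, 3.14].

INTERFACE

Orientations are given as a unit quaternion [x, y, z, w].
In Python, from plant import sensors, viewer, robot, spotter gives the robot as it stands.
- The arm moves only by the tool carry_out, never from a script. Its argument "series" is a list of rows, each an object with "angular": the turn, a rotation vector about the world's x, y, z in rad, a list of three; "slide": the shift along the world's x, y, z in cm, a list of three; "jaw": the finger opening in cm, from 0 to 9.18. A call has 1 to 20 rows; each row is the pose to reach, as a shift and turn from the pose commanded when the call began; what a row does not reach only later rows make up. A row lasts 1/10 s, in which the tool goes at most 50 mm and 8.59 degrees, less where a joint would pass 70% of its speed; a pose out of reach is approached as far as the arm can. A call with a gripper value outside its range is refused whole. The fingers move at their own pace and stop on an object; the grip force is fixed at half the most. Time passes only in rows, so rows that repeat a pose let the fingers close. It gives the time, the measured TCP pose, the force and the opening at its end, in the units of the state.
- sensors.get_state(): the state, without advancing time (a new reading comes with each control period).
- viewer.snapshot(name): name is "scene" or "top"; returns a dict with "img" (480x640x3 uint8, blue, green, red), "range_z" (480x640 float32, mm along the optical axis (not along the pixel's ray), 0 where there is no reading), "fx", "fy", "cx", "cy" (pixels), "k1" (the pictures are not rectified: a ray, as slopes to the right and down, at radius r is drawn at 1 + k1 r^2 times it, then the intrinsics apply), "view" (4x4, takes a point from world to camera coordinates). Camera axes: x right, y up, looking along -z (the intrinsics and any distortion apply to the point x, -y, -z); pixel columns grow to the right and rows downward; lengths in mm; the calibration is good to about 2 mm. A picture is of the moment at which its call begins.
- robot.job_done(): hands the job in, once; it reports no verdict.
Trained networks look in a picture, given as the dict that the camera call returned (one of the last four; its "shot" number tells which), for a name from the list of things; names that differ only in an ending like _2 or _b are one class to them, and where a whole thing is asked for, a point or a joint stands for the part that bears it (a point fixed in the world has none). Each returns a list of dicts, best first, with "conf" (0 to 1); they miss things now and then, are a little off and sometimes report something else, mostly with a low value. They report only what shows in the picture. A call takes as long as a camera call.
- spotter.boxes_of(picture, label): "rect" ([left, top, right, bottom] in pixels, round what is visible of it).
- spotter.masks_of(picture, label): "mask" (480x640 bool, what is visible of it) and "rect" ([left, top, right, bottom] in pixels, round what is visible of it).
The state is a dict: "clock": time; "joints": joint angles; "qvel": joint speeds; "effort": joint torques, N m; "ee_pos": TCP position; "tcp_rot": TCP orientation; "wrist_force": force on the tool from outside, world axes, zero at the start; "torque": the same for the moment, N m; "finger_gap": finger opening in mm.
Only numpy, scipy, OpenCV 4.12 (cv2) and the standard library are available. Lean on these libraries where they do the work, as an engineer would, in place of code of your own. Each camera call takes 0.05 s, during which the arm holds its last target. There are 200 camera calls.

TASK

Send the aluminium ring rack down the cooling track into the bay behind the red drop gate: hold the gate down with one fingertip on its long black-topped red pedal, and with the other finger push the rack from behind until it is entirely past the gate. Then let the pedal come up so that the gate stands raised again behind the rack, and move clear. Only press and push, never grip or lift the rack, and leave the jar, charcoal, bottle, tin and ring clamp round about where they are.

Things in the scene. Friction and masses are not known exactly. Their poses are not given: they have to be found in the camera images.
- track: fixed grey open-topped chute on legs. Origin: bench level under the gate's centre; +x along the track, the way the rack is pushed, +y left of that. Floor top 55 mm up, from x = -190 mm (open mouth) to a wooden end stop at x = +159 mm. Inside y = -35.5 to +35.5 mm; walls 6 mm thick, tops 75 mm up. Pedal outside the wall at -y; its 84 mm high hinge posts stand at y = -150, x = -178 and +24 mm
- gate_slot (a point): centre of the slot in the track floor, 55 mm over the bench, axes as the track's: there the red gate blade, 6 mm thick along the track and y = -24 to +24 mm across it, stands 14 mm over the floor when up. The bay is the part of the track beyond it
- gate (a joint): angle of gate and pedal, one rigid lever hinged at its outer edge, along the track, at track y = -150 mm, 75 mm up. 0 = gate up (sprung), grows as the pedal is pressed down, stop at 0.20 rad. The blade is wholly below the floor from 0.12 rad on. Pressed 70 mm from the hinge it takes about 2 N at first and 5 N at the stop, where it has sunk 14 mm
- pedal_mid (a point): middle of the pedal's top. The pedal is a red plate with black ribbed rubber top, 190 mm along the track (track x = -172 to +18 mm), 98 mm across (track y = -144 to -46 mm), its top 81 mm over the bench when up; 4 mm gap to the track wall
- rack: loose aluminium ring rack standing in the track before the gate: 75 mm long (x), 66 wide, 40 high, about 0.25 kg; pegs with brass and copper rings fixed on it, lower than its plain end walls (66x40 mm). Origin: centre of its underside, +x towards the gate. Hollow underneath (17 mm) between the end walls, so a gate released too early rises inside it and stops it
- flux_jar: white plastic jar, 86 mm across, 94 mm high, bystander to the left; origin: centre of its underside
- charcoal: black charcoal lump, 51x59x35 mm, bystander to the left; origin: centre of its underside
- ring_tin: round aluminium tin, 76 mm across, 32 mm high, bystander to the right; origin: centre of its underside
- amber_bottle: small amber bottle with black cap, 42 mm across, 76 mm high, bystander to the right; origin: centre of its underside
- ring_clamp: wooden ring clamp lying flat, 139x34x22 mm, bystander to the right; origin: centre of its underside

How it is judged:
By the outcome, as a careful person would: the job done as asked, in the order asked, and still so for the second after the job is handed in, with the robot touching nothing.
It also fails if it takes over 40 s, if anything falls off the work surface, if the arm or the gripper's body presses on something with over 40 N, if the wrist force passes 120 N, or if a joint passes its speed limit or range.

## Working session

There is one attempt and no reset: what is moved stays moved. The work goes in short steps, Python scripts to look and compute and a tool call to move; the robot and the scene stay as the last step left them, time stands still between calls to the robot, and variables do not carry over. Pictures are saved under pics/ and viewed, about 8 in all and at most 12, crops included, and the job is handed in when it is done.

Besides the shell and the picture viewer there is one more tool, called as a command line: name --argument value ..., lists and objects as JSON in quotes. carry_out: Moves the arm, as the interface text tells. Its arguments: {"type":"object","properties":{"series":{"type":"array"}},"required":["series"]}

```bash
mkdir -p pics; ls; cat > h.py <<'E'
import numpy as np, cv2
from plant import sensors, viewer, robot, spotter
def cloud(p):
    "world xyz (480x640x3) and validity"
    K=np.array([[p['fx'],0,p['cx']],[0,p['fy'],p['cy']],[0,0,1.]])
    v,u=np.mgrid[0:480,0:640].astype(float)
    s=cv2.undistortPoints(np.stack([u.ravel(),v.ravel()],1)[:,None],K,np.array([p['k1'],0,0,0.])).reshape(480,640,2)
    d=p['range_z']
    c=np.stack([s[...,0]*d,-s[...,1]*d,-d,np.ones_like(d)],-1)
    return (c@np.linalg.inv(np.array(p['view'])).T)[...,:3], d>0
def proj(p,X):
    c=np.c_[np.atleast_2d(X),np.ones(len(np.atleast_2d(X)))]@np.array(p['view']).T
    s=np.c_[c[:,0]/-c[:,2],-c[:,1]/-c[:,2]]; s*=1+p['k1']*(s**2).sum(1,keepdims=True)
    return s*[p['fx'],p['fy']]+[p['cx'],p['cy']]
E
python3 - <<'E'
from h import *
print(sensors.get_state())
for n in ('top','scene'):
    p=viewer.snapshot(n); cv2.imwrite(f'pics/{n}0.png',p['img'])
    P,ok=cloud(p)
    for l in ('track','gate','rack','flux_jar','charcoal','ring_tin','amber_bottle','ring_clamp'):
        for m in spotter.masks_of(p,l)[:2]:
            q=P[m['mask']&ok]
            print(n,l,round(m['conf'],2),m['rect'],m['mask'].sum(),np.median(q,0).round(),np.percentile(q,[2,98],axis=0).round().tolist() if len(q) else 0)
E
```

```text
pics
{'clock': 0.0, 'joints': array([-1.42193428e+00,  3.42729772e-01,  1.52500958e+00, -1.14938323e-05,
        1.27541417e+00, -1.45998705e-01]), 'qvel': array([-0.00014179,  0.00148024,  0.00178471, -0.00023159,  0.00019028,
        0.00130914]), 'effort': array([ 1.41525859e-03, -4.31232297e+01, -2.44225538e+01,  7.18342862e-02,
        5.59650629e-02, -1.44923843e-04]), 'ee_pos': array([ 152.52565968, -501.92745789,  226.04390983]), 'tcp_rot': array([ 8.03308484e-01, -5.95562650e-01, -5.56519245e-04, -5.47165591e-04]), 'wrist_force': array([-0.07645031, -0.39346799,  0.30343065]), 'torque': array([-0.01184216, -0.00401621,  0.00933163]), 'finger_gap': 91.55152867157345}
top track 0.59 [250.7, 208.0, 423.9, 333.7] 9143 [489. -45.  75.] [[366.0, -215.0, 1.0], [619.0, 116.0, 86.0]]
top gate 0.64 [283.2, 234.8, 379.5, 331.4] 3893 [431. -20.  82.] [[365.0, -110.0, 3.0], [524.0, 75.0, 87.0]]
top rack 0.74 [295.6, 239.8, 336.1, 274.7] 975 [523.  20.  79.] [[486.0, -21.0, 56.0], [558.0, 58.0, 99.0]]
top flux_jar 0.73 [141.1, 243.4, 186.1, 278.5] 1220 [510. 372.  92.] [[474.0, 342.0, 13.
[... 1182 characters left out ...]
_jar 0.97 [239.0, 333.1, 274.2, 379.5] 1282 [496. 399.  91.] [[466.0, 355.0, 16.0], [541.0, 428.0, 98.0]]
scene flux_jar 0.51 [329.1, 156.6, 343.2, 177.0] 246 [ 685. -369.   44.] [[668.0, -405.0, 3.0], [727.0, -358.0, 79.0]]
scene charcoal 0.85 [267.9, 376.2, 291.1, 403.4] 459 [416. 423.  32.] [[392.0, 397.0, 9.0], [444.0, 444.0, 39.0]]
scene ring_tin 0.8 [390.4, 176.2, 414.6, 197.9] 406 [ 460. -408.   31.] [[429.0, -452.0, 3.0], [496.0, -380.0, 39.0]]
scene amber_bottle 0.72 [332.4, 154.5, 343.7, 178.5] 228 [ 683. -370.   46.] [[668.0, -391.0, 6.0], [702.0, -357.0, 80.0]]
scene ring_clamp 0.68 [353.9, 175.9, 391.3, 192.2] 304 [ 566. -388.   19.] [[530.0, -452.0, 2.0], [606.0, -337.0, 28.0]]
```

View pics/top0.png

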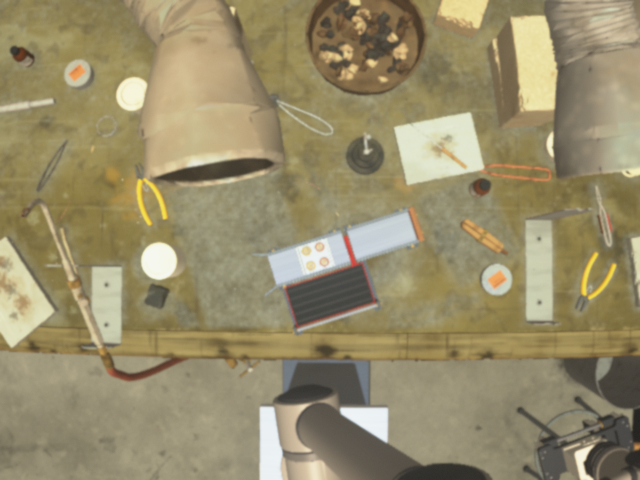

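View pics/scene0.png

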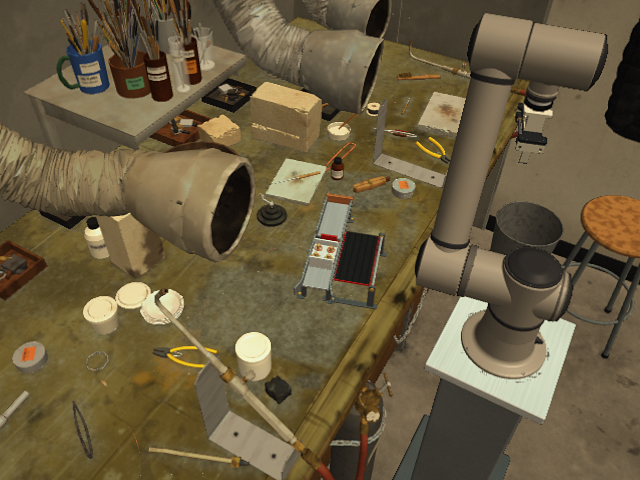

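```bash
cat >> h.py <<'E'
from scipy.optimize import differential_evolution
def hmap(a,b):
    z=np.zeros_like(a)
    t=(a>-190)&(a<165); 
    z=np.where(t&(abs(b)<41.5),75,z); z=np.where((a>-190)&(a<159)&(abs(b)<35.5),55,z)
    z=np.where((abs(a)<3)&(abs(b)<24),69,z)
    z=np.where((a>-172)&(a<18)&(b>-144)&(b<-46),81,z)
    return z
def to_track(P,t): # t=[x,y,yaw]
    c,s=np.cos(t[2]),np.sin(t[2]); d=P[...,:2]-t[:2]
    return d[...,0]*c+d[...,1]*s, -d[...,0]*s+d[...,1]*c
E
python3 - <<'E'
from h import *
for n in ('top','scene'):
    p=viewer.snapshot(n); P,ok=cloud(p)
    rk=spotter.masks_of(p,'rack'); rm=cv2.dilate(rk[0]['mask'].astype(np.uint8),np.ones((5,5)))>0 if rk else np.zeros_like(ok)
    sel=ok&~rm&(P[...,0]>320)&(P[...,0]<680)&(abs(P[...,1]+40)<270)&(P[...,2]<110)&(P[...,2]>-20)
    Q=P[sel]; Z=Q[:,2]
    def cost(t):
        a,b=to_track(Q,t); r=Z-t[3]-hmap(a,b)
        return np.minimum(abs(r),15).mean()
    r=differential_evolution(cost,[(400,620),(-150,50),(-1.8,-0.9),(-4,6)],seed=1,maxiter=150,popsize=20,tol=1e-8)
    t=r.x; print(n,t.round(4),r.fun)
    a,b=to_track(P,t); h=P[...,2]-t[3]
    m=ok&(abs(b)<33)&(a>-185)&(a<155)&(h>62)&(h<110)
    hist=np.histogram(a[m],bins=np.arange(-190,170,10),weights=None)[0]; print(hist)
    m2=m&(h>85)&(h<102); print('rack>85 a', np.percentile(a[m2],[1,5,50,95,99]).round(1),'b',np.percentile(b[m2],[2,50,98]).round(1), np.percentile(h[m2],98))
    x0,x1=(-130,-20)
    # outline overlay
    def W(a,b,z): c,s=np.cos(t[2]),np.sin(t[2]); return [t[0]+c*a-s*b,t[1]+s*a+c*b,z+t[3]]
    im=cv2.resize(p['img'],None,fx=4,fy=4,interpolation=cv2.INTER_CUBIC)
    for (a0,a1,b0,b1,z) in [(-190,165,-41.5,41.5,75),(-172,18,-144,-46,81),(-3,3,-24,24,69)]:
        c=proj(p,[W(a0,b0,z),W(a1,b0,z),W(a1,b1,z),W(a0,b1,z)])*4+1.5
        cv2.polylines(im,[c.astype(int)],True,(0,255,0),1)
    for xx in range(-180,0,20):
        c=proj(p,[W(xx,-33,95),W(xx,33,95)])*4+1.5; cv2.line(im,*[tuple(q) for q in c.astype(int).tolist()],(255,0,255) if xx==-100 else (0,255,255),1)
    c=(proj(p,W(-20,-30,75))[0]*4).astype(int)
    cv2.imwrite(f'pics/{n}1.png',im[max(c[1]-300,0):c[1]+300,max(c[0]-400,0):c[0]+400])
    # hood: anything above z 120 near work
    k=ok&(P[...,2]>130)&(P[...,0]>350)&(abs(P[...,1])<300)&(P[...,0]<760)
    print('high',k.sum(), P[k].min(0) if k.any() else '')
E
```

```text
top [547.2156 -60.2071  -1.2581   1.0837] 2.298317341613823
[  0   0   0   0   0   0   0 129 120 127 121 123 124 120  70   0   1   0
  27  25   0   0   1   0   0   0   0   0   0   0   1   0   0   1   0]
rack>85 a [-119.7 -119.1  -84.8  -45.5  -44.9] b [-30.6  -0.3  30.6] 99.44229791234358
high 9076 [652.05431779  71.16804984 186.870613  ]
scene [544.2206 -56.6652  -1.2575   1.3665] 3.845745604974444
[  0   0   0   0   0   2  59 157  26  55  32  81  78  71  95   1   0   0
  38  12   0   3   0   0   1   0   1   0   0   1   0   0   0   2   8]
rack>85 a [-123.9 -121.4  -93.4  -44.5  -42.5] b [-30.9  -0.5  31. ] 99.19428201850917
high 4898 [647.85878448  77.09229617 180.99724173]
```

View pics/top1.png

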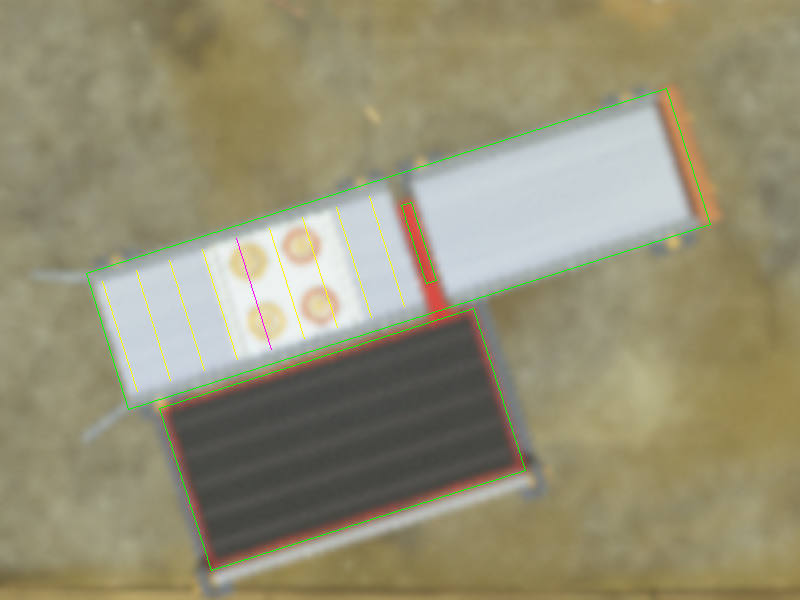

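View pics/scene1.png

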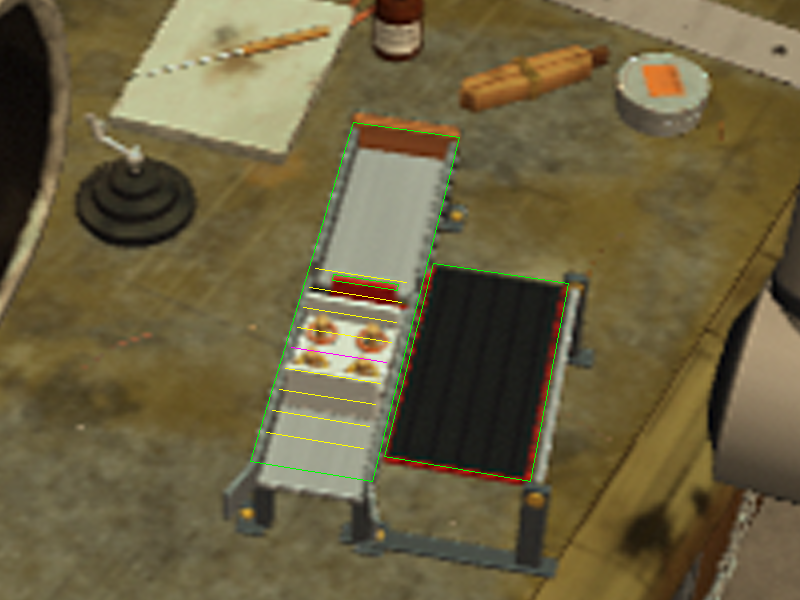

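carry_out --series '[{"slide": [4.5,2.0,0],"angular": [0,0,0.106],"jaw": 6},{"slide": [8.6,4.6,0],"angular": [0,0,0.212],"jaw": 6},{"slide": [12.7,7.1,0],"angular": [0,0,0.318],"jaw": 6},{"slide": [16.3,10.4,0],"angular": [0,0,0.424],"jaw": 6},{"slide": [19.7,13.7,0],"angular": [0,0,0.53],"jaw": 6},{"slide": [22.7,17.6,0],"angular": [0,0,0.636],"jaw": 6},{"slide": [25.4,21.3,0],"angular": [0,0,0.742],"jaw": 6},{"slide": [27.6,25.7,0],"angular": [0,0,0.848],"jaw": 6},{"slide": [29.4,29.8,0],"angular": [0,0,0.954],"jaw": 6},{"slide": [30.8,34.4,0],"angular": [0,0,1.06],"jaw": 6},{"slide": [31.7,38.7,0],"angular": [0,0,1.166],"jaw": 6},{"slide": [32.2,43.3,0],"angular": [0,0,1.272],"jaw": 6},{"slide": [32.2,47.7,0],"angular": [0,0,1.378],"jaw": 6},{"slide": [32.0,52.3,-2],"angular": [0,0,1.484],"jaw": 6},{"slide": [31.3,56.6,-5],"angular": [0,0,1.589],"jaw": 6},{"slide": [31.3,56.6,-9],"angular": [0,0,1.589],"jaw": 6},{"slide": [31.3,56.6,-10.7],"angular": [0,0,1.589],"jaw": 6},{"slide": [31.3,56.6,-10.7],"angular": [0,0,1.589],"jaw": 6},{"slide": [31.3,56.6,-10.7],"angular": [0,0,1.589],"jaw": 6}]'

```text
clock: 3.0
ee_pos: [466.0, 63.5, 120.3]
tcp_rot: [0.988, 0.156, 0.0, 0.0]
wrist_force: [0.2, -0.1, 0.1]
finger_gap: 60.2
```

```bash
python3 - <<'E'
from h import *
from scipy.spatial.transform import Rotation as R
s=sensors.get_state(); t=[546.5,-59.5,-1.258]
print(s['clock'],s['ee_pos'],s['finger_gap'],s['wrist_force'],s['joints'].round(2)); print(to_track(s['ee_pos'],t)); print(R.from_quat(s['tcp_rot']).as_matrix().round(3))
for n in ('scene','top'):
    p=viewer.snapshot(n)
    c=proj(p,[[480,20,80]])[0].astype(int)
    im=p['img'][c[1]-75:c[1]+75,c[0]-100:c[0]+100]; 
    cv2.imwrite(f'pics/{n}2.png',cv2.resize(im,None,fx=4,fy=4,interpolation=cv2.INTER_CUBIC))
E
```

```text
3.0 [466.04899083  63.5265769  120.29449464] 60.241388746898714 [ 0.17088474 -0.13851098  0.11354469] [-0.03  0.37  1.82  0.    0.95 -0.34]
(np.float64(-141.81335704568204), np.float64(-38.68947225989249))
[[ 0.951  0.308  0.001]
 [ 0.308 -0.951 -0.   ]
 [ 0.001  0.    -1.   ]]
```

View pics/scene2.png

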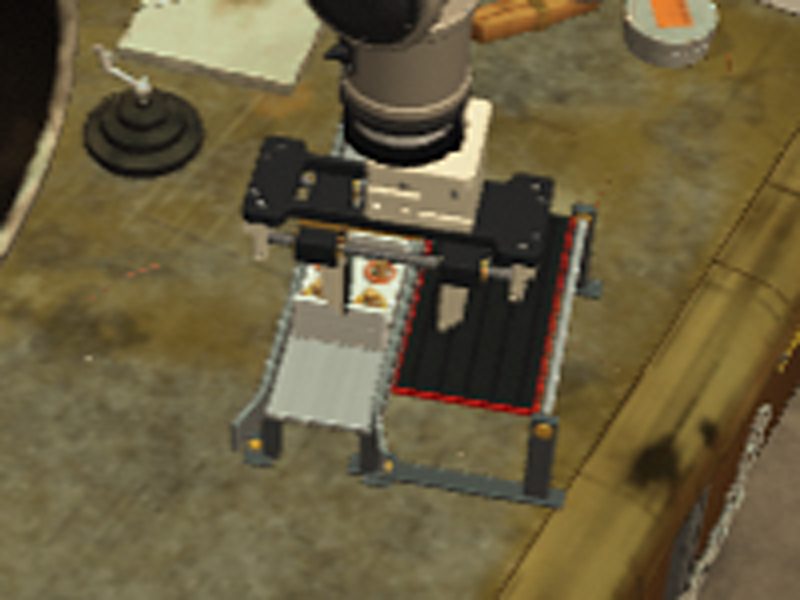

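The scene view shows one finger (about 345,290) over the track behind the rack and the other (about 450,310) over the pedal. Next I lower to press the pedal.

carry_out --series '[{"slide": [0,0,-2],"angular": [0,0,0],"jaw": 6},{"slide": [0,0,-3],"angular": [0,0,0],"jaw": 6},{"slide": [0,0,-3.6],"angular": [0,0,0],"jaw": 6},{"slide": [0,0,-4],"angular": [0,0,0],"jaw": 6},{"slide": [0,0,-4.4],"angular": [0,0,0],"jaw": 6},{"slide": [0,0,-4.8],"angular": [0,0,0],"jaw": 6},{"slide": [0,0,-5.0],"angular": [0,0,0],"jaw": 6},{"slide": [0,0,-5.0],"angular": [0,0,0],"jaw": 6},{"slide": [0,0,-5.0],"angular": [0,0,0],"jaw": 6}]'

```text
clock: 4.0
ee_pos: [465.7, 63.6, 70.0]
tcp_rot: [0.988, 0.156, 0.0, 0.0]
wrist_force: [-0.8, -1.4, 4.8]
finger_gap: 60.2
```

```bash
python3 - <<'E'
from h import *
s=sensors.get_state(); t=[546.5,-59.5,-1.258]
print(s['ee_pos'],s['wrist_force'],s['torque'],to_track(s['ee_pos'],t))
for n in ('top','scene'):
    p=viewer.snapshot(n); P,ok=cloud(p); a,b=to_track(P,t); h=P[...,2]-1.1
    m=ok&(a>-165)&(a<15)&(h<100)
    for y in (-130,-110,-60,-50):
        k=m&(abs(b-y)<5)&((a>-110)|(a<-165)); print(n,'pedal h at y',y,np.median(h[k]).round(1),k.sum())
    k=ok&(abs(a)<4)&(abs(b)<20)&(h<100); print(n,'gate h',np.sort(h[k]).round(0))
    c=proj(p,[[480,20,80]])[0].astype(int)
    im=p['img'][c[1]-75:c[1]+75,c[0]-100:c[0]+100]; 
    cv2.imwrite(f'pics/{n}3.png',cv2.resize(im,None,fx=4,fy=4,interpolation=cv2.INTER_CUBIC))
E
```

```text
[465.7433125   63.55787335  69.95081556] [-0.75760554 -1.40308564  4.75190491] [-0.28408948  0.09814274  0.07139152] (np.float64(-141.9371983715185), np.float64(-38.9706875373874))
top pedal h at y -130 79.1 229
top pedal h at y -110 75.8 214
top pedal h at y -60 68.4 164
top pedal h at y -50 66.4 167
top gate h [14. 21. 22. 23. 24. 25. 25. 26. 26. 26. 27. 27. 27. 28. 28. 29. 29. 37.
 39. 41. 42. 42. 42. 43. 43. 44. 44. 44. 45. 45. 45. 45. 46. 46. 46. 46.
 47. 47. 47. 47. 47. 47. 47. 47. 48. 48. 48. 49. 49. 49. 49. 49. 49. 49.
 50. 50. 50. 50. 50. 51. 51. 51. 52. 53.]
scene pedal h at y -130 78.4 65
scene pedal h at y -110 75.8 17
scene pedal h at y -60 69.2 21
scene pedal h at y -50 65.6 16
scene gate h []
```

View pics/scene3.png

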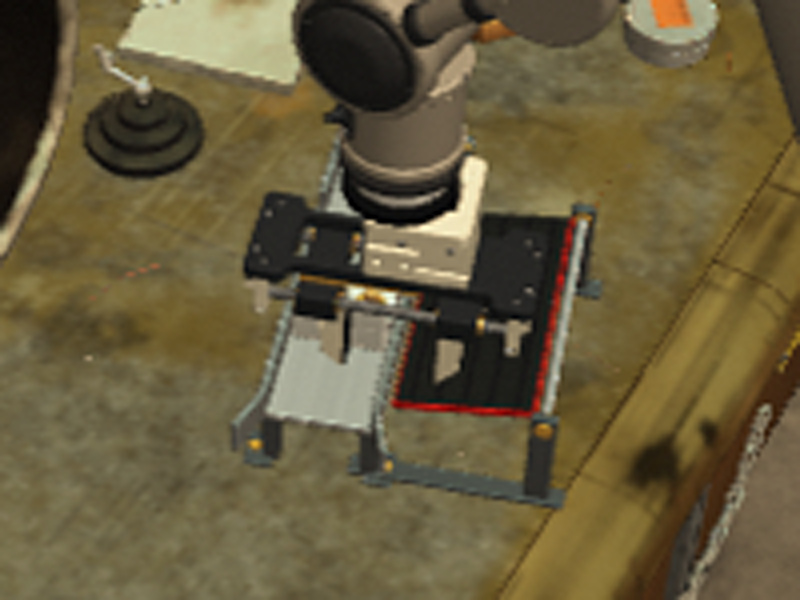

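The pedal measures about 0.16 rad and the gate slot reads below the floor, so the gate is down. The finger at (345,340) is behind the rack. I push half way and check.

carry_out --series '[{"slide": [0.22,-0.68,-0.1],"angular": [0,0,0],"jaw": 6},{"slide": [0.44,-1.36,-0.1],"angular": [0,0,0],"jaw": 6},{"slide": [0.66,-2.04,-0.1],"angular": [0,0,0],"jaw": 6},{"slide": [0.88,-2.72,-0.1],"angular": [0,0,0],"jaw": 6},{"slide": [1.1,-3.4,-0.1],"angular": [0,0,0],"jaw": 6},{"slide": [1.32,-4.08,-0.1],"angular": [0,0,0],"jaw": 6},{"slide": [1.54,-4.76,-0.1],"angular": [0,0,0],"jaw": 6},{"slide": [1.76,-5.44,-0.1],"angular": [0,0,0],"jaw": 6},{"slide": [1.98,-6.12,-0.1],"angular": [0,0,0],"jaw": 6},{"slide": [2.2,-6.8,-0.1],"angular": [0,0,0],"jaw": 6}]'

```text
clock: 5.1
ee_pos: [487.6, -4.9, 68.7]
tcp_rot: [0.988, 0.156, -0.0, -0.0]
wrist_force: [-0.9, 4.5, 5.0]
finger_gap: 59.8
```

```bash
cat >> h.py <<'E'
def check(tag):
    t=[546.5,-59.5,-1.258]; s=sensors.get_state()
    print(s['clock'],s['ee_pos'].round(1),s['wrist_force'].round(1),np.round(to_track(s['ee_pos'],t),1))
    for n in ('top','scene'):
        p=viewer.snapshot(n); P,ok=cloud(p); a,b=to_track(P,t); h=P[...,2]-1.1
        for m in spotter.masks_of(p,'rack')[:1]:
            k=ok&m['mask']&(abs(b)<36)&(h>80)&(h<103)&(a<158); print(n,'rack',round(m['conf'],2),k.sum(),np.percentile(a[k],[2,50,98]).round(1) if k.any() else '')
        for y in (-130,-60):
            k=ok&(abs(b-y)<5)&(a>-160)&(a<10)&(h<90); print(n,'pedal',y,np.median(h[k]).round(1),k.sum())
        k=ok&(abs(a)<5)&(abs(b)<20)&(h<100); print(n,'gate pct h',np.percentile(h[k],[10,50,90]).round(0) if k.any() else '')
        c=proj(p,[[480,0,80]])[0].astype(int)
        cv2.imwrite(f'pics/{n}{tag}.png',cv2.resize(p['img'][c[1]-75:c[1]+75,c[0]-100:c[0]+100],None,fx=4,fy=4,interpolation=cv2.INTER_CUBIC))
E
python3 -c "from h import *;check(4)"
```

```text
5.1 [487.6  -4.9  68.7] [-0.9  4.5  5. ] [-70.1 -39.2]
top pedal -130 78.5 144
top pedal -60 nan 0
top gate pct h [75. 78. 89.]
scene rack 0.56 76 [-64.5 -57.5 -14.7]
scene pedal -130 77.2 186
scene pedal -60 66.0 174
scene gate pct h
  return _methods._mean(a, axis=axis, dtype=dtype,
  ret = ret.dtype.type(ret / rcount)
```

carry_out --series '[{"slide": [0.22,-0.68,0],"angular": [0,0,0],"jaw": 6},{"slide": [0.44,-1.36,0],"angular": [0,0,0],"jaw": 6},{"slide": [0.66,-2.04,0],"angular": [0,0,0],"jaw": 6},{"slide": [0.88,-2.72,0],"angular": [0,0,0],"jaw": 6},{"slide": [1.1,-3.4,0],"angular": [0,0,0],"jaw": 6},{"slide": [1.32,-4.08,0],"angular": [0,0,0],"jaw": 6},{"slide": [1.54,-4.76,0],"angular": [0,0,0],"jaw": 6},{"slide": [1.76,-5.44,0],"angular": [0,0,0],"jaw": 6},{"slide": [1.98,-6.12,0],"angular": [0,0,0],"jaw": 6},{"slide": [2.1,-6.5,0],"angular": [0,0,0],"jaw": 6},{"slide": [2.24,-6.9,0],"angular": [0,0,0],"jaw": 6},{"slide": [2.24,-6.9,0],"angular": [0,0,0],"jaw": 6},{"slide": [2.24,-6.9,0],"angular": [0,0,0],"jaw": 6}]'

```text
clock: 6.6
ee_pos: [509.9, -73.3, 68.7]
tcp_rot: [0.988, 0.156, -0.0, -0.0]
wrist_force: [-0.4, 1.0, 4.0]
finger_gap: 60.0
```

```bash
python3 -W ignore -c "from h import *;check(5)"
```

```text
6.6 [509.9 -73.3  68.7] [-0.4  1.   4. ] [  1.9 -39.1]
top rack 0.52 100 [59.6 85.5 90.2]
top pedal -130 79.4 101
top pedal -60 66.5 136
top gate pct h 
scene rack 0.66 67 [ 7.2 12.4 33.3]
scene pedal -130 77.1 208
scene pedal -60 66.7 194
scene gate pct h [52. 58. 91.]
```

View pics/scene5.png

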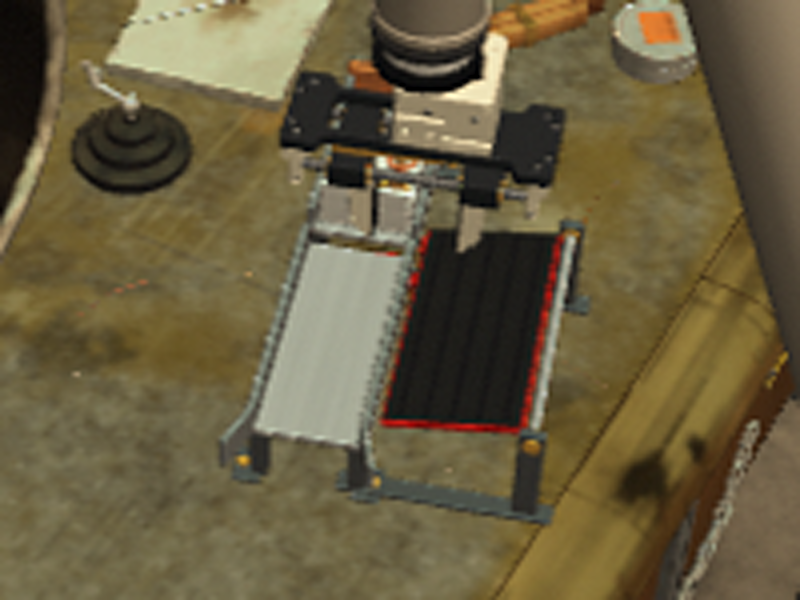

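The rack's front edge is at about +90 mm, so its rear is at about +14 mm. The picture shows the rear wall beyond the open slot (about 360,243). I back off a little, then let the pedal up gently.

carry_out --series '[{"slide": [-0.06,0.19,0],"angular": [0,0,0],"jaw": 6},{"slide": [-0.12,0.38,0],"angular": [0,0,0],"jaw": 6},{"slide": [-0.12,0.38,0.3],"angular": [0,0,0],"jaw": 6},{"slide": [-0.12,0.38,0.6],"angular": [0,0,0],"jaw": 6},{"slide": [-0.12,0.38,0.9],"angular": [0,0,0],"jaw": 6},{"slide": [-0.12,0.38,1.2],"angular": [0,0,0],"jaw": 6},{"slide": [-0.12,0.38,1.5],"angular": [0,0,0],"jaw": 6},{"slide": [-0.12,0.38,2.5],"angular": [0,0,0],"jaw": 6},{"slide": [-0.12,0.38,5],"angular": [0,0,0],"jaw": 6},{"slide": [-0.12,0.38,9],"angular": [0,0,0],"jaw": 6},{"slide": [-0.12,0.38,13],"angular": [0,0,0],"jaw": 6},{"slide": [-0.12,-4,14],"angular": [0,0,0],"jaw": 6},{"slide": [-1.5,-8.5,14],"angular": [0,0,0],"jaw": 6},{"slide": [-3,-13,14],"angular": [0,0,0],"jaw": 6},{"slide": [-5,-17,14],"angular": [0,0,0],"jaw": 6},{"slide": [-7,-21,14],"angular": [0,0,0],"jaw": 6},{"slide": [-9,-25,14],"angular": [0,0,0],"jaw": 6},{"slide": [-9,-25,14],"angular": [0,0,0],"jaw": 6},{"slide": [-9,-25,14],"angular": [0,0,0],"jaw": 6}]'

```text
clock: 8.7
ee_pos: [419.2, -323.5, 208.7]
tcp_rot: [0.988, 0.155, -0.0, -0.001]
wrist_force: [0.6, -0.2, -0.3]
finger_gap: 60.2
```

```bash
python3 -W ignore - <<'E'
from h import *
check(6)
p=viewer.snapshot('top'); P,ok=cloud(p)
for l in ('flux_jar','charcoal','ring_tin','amber_bottle','ring_clamp'):
    for m in spotter.masks_of(p,l)[:1]: print(l,m['rect'],np.median(P[m['mask']&ok],0).round())
E
```

```text
8.7 [ 419.2 -323.5  208.7] [ 0.6 -0.2 -0.3] [ 212.  -202.4]
top rack 0.55 335 [15.8 59.7 89.5]
top pedal -130 81.4 320
top pedal -60 81.2 320
top gate pct h [ 2. 67. 71.]
scene rack 0.66 32 [-114.1  153.1  157.9]
scene pedal -130 81.1 208
scene pedal -60 80.8 209
scene gate pct h [49. 61. 71.]
flux_jar [139.6, 241.2, 187.3, 276.6] [510. 373.  92.]
charcoal [145.8, 286.4, 172.0, 310.8] [423. 409.  31.]
ring_tin [491.6, 267.7, 512.0, 294.6] [ 472. -445.   33.]
ring_clamp [460.1, 216.8, 504.5, 252.7] [ 575. -391.   21.]
```

View pics/top6.png

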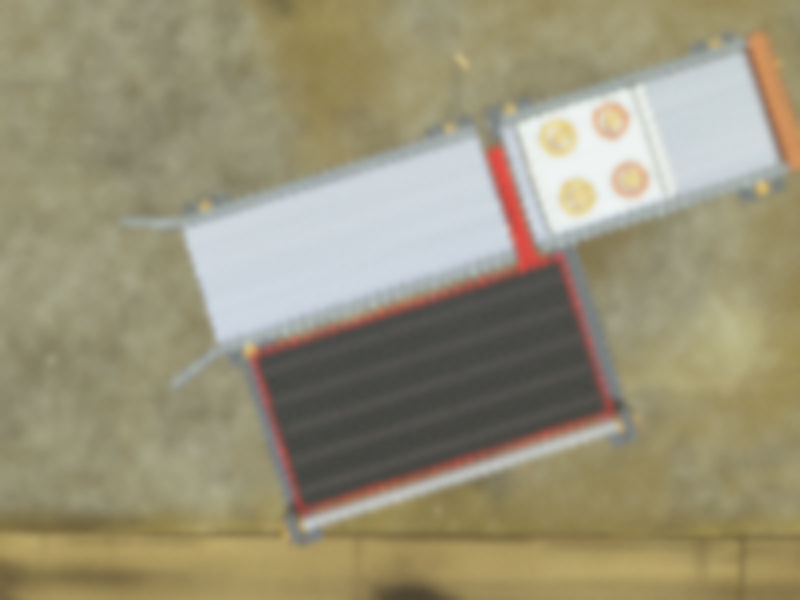

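View pics/scene6.png

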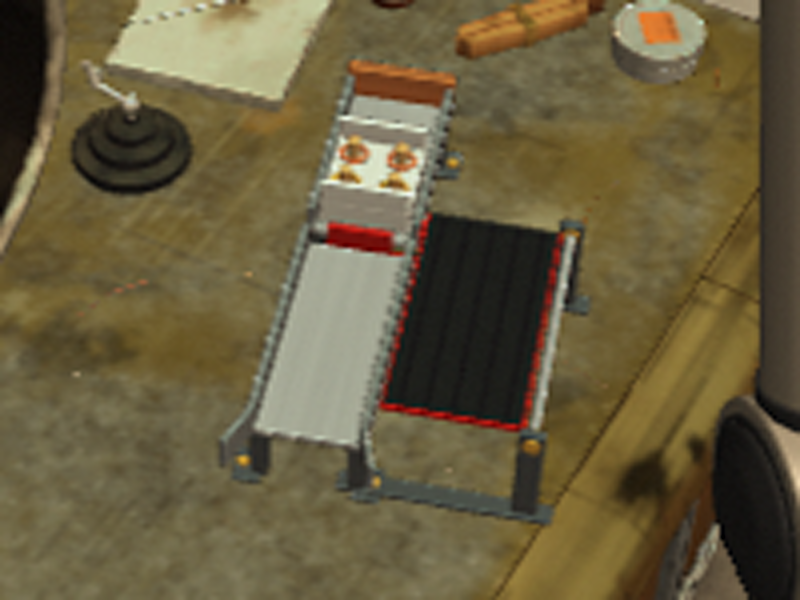

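Both views show the rack in the bay (top about 590,160) with the red gate standing up behind it (about 505,205), the pedal level and the arm clear. I hand in.

```bash
python3 -c "from plant import robot; print(robot.job_done())"
```

```text
the job is handed in; nothing more can be done
None
```

The rack is in the bay, entirely past the gate, and the gate stands raised again behind it. I pressed the pedal with one fingertip to about 0.16 rad and pushed the rack from behind with the other. Then I backed off about 4 mm, let the pedal up gently and moved clear. The job was handed in at about 8.8 s on the robot's clock.

**Last checks:**
- **Rack:** it spans about x = +15 to +90 mm in the track, well clear of the gate.
- **Gate and pedal:** the pedal is level at 81 mm and the gate top is about 14 mm over the floor.
- **Robot:** wrist force was near zero with the arm away from everything. The highest I read while pressing and pushing was about 7 N.
- **Bystanders:** the jar, charcoal and clamp are where they were.

**Checks that failed or disagreed:**
- **Bottle:** in the final top view the network did not report it. The arm never came low near it, but I did not confirm its position.
- **Tin:** the top view saw only part of it, so its centre read 25 mm off. The arm was probably covering part of it, and the scene view shows it in place.
- **Rack in the scene camera:** its final rack reading was unusable (-114 to +158 mm), so the rack position above comes from the top camera. Both pictures agree with it.

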